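# Set the thickness selector of a pasta roller

### The job

Set the pasta roller to the thickness marked by the orange peg: pull the sprung black selector knob up out of its parking notch, turn it while it is up, and let it drop fully home in the notch that belongs to the orange peg. The notches sit a little off their pegs, so feel for the right one, and do not force the knob against its teeth. Let go of the knob and leave the glass, spice jar and tin beside the machine where they stand.

Things in the scene. Friction and masses are not known exactly. Their poses are not given: they have to be found in the camera images.
- pasta_machine: White electric pasta roller, fixed to the worktop. Origin on the worktop straight below the selector knob's vertical axis, z up; -x is the front of its dial. The gear case under the knob is 128 (x) by 124 mm (y), centred on the origin, with its flat top 100 mm above the worktop. Rollers and end cheek, none higher than 100 mm, extend to y = +239 mm.
- dial_centre (a point): Point on the knob's axis in the case top, 100 mm above the worktop, axes as the machine's. Four round pegs (9 mm across, tops 108 mm above the worktop) stand round it at 47 mm, at 34 and 68 degrees either side of -x: one orange, three white; which is orange varies. The pegs are fixed. The knob turns about this axis either way, up to 86 degrees from parking.
- dial_front (a point): Point on the case top 47 mm from the axis towards the machine's -x: parking direction. Five notches are hidden inside: parking, and one per peg at 34 and 68 degrees either side of parking. The whole notch ring is set off the pegs and this point by an unknown angle of up to 11 degrees either way, so a peg's notch lies up to 11 degrees before or behind its peg, seen from the axis.
- selector_grip (a point): Centre of the black knob's grip bar on its axis, 132.5 mm above the worktop when home; rises and turns with the knob. x axis along the bar, pointer towards -x, z up. The bar is 52 mm long (x), 16 mm wide (y), its top 13 mm above this point and its foot 19.5 mm below, on a disc 72 mm across. The knob starts home in the wide parking notch, within 15 degrees of the dial front.
- selector_pointer (a point): End of the white pointer line at the rim of the knob's disc, 36 mm from the axis, 113 mm above the worktop when home. Under it, hidden, is the knob's one tooth, 30 mm from the axis. It enters a peg's notch only within 1.7 degrees of the notch's middle, and then the knob cannot turn further than that. More than 35 N on the tooth (turning with 1 N m, or pressing down) is forcing it.
- orange_peg_top (a point): Middle of the top of the orange peg (9 mm across), 47 mm from the knob's axis, 108 mm above the worktop.
- selector_lift (a joint): How far the knob is pulled up, in m: 0 is fully home in a notch; about 0.0075 when its tooth rests on a ridge between notches; above 0.008 it turns freely; 0.014 is the upper stop. Spring and weight pull it down with 5.5 N when home, 8.3 N on a ridge, 10.5 N at the stop, with some damping. Let go on a ridge, it stays there; over a notch, it drops home.
- glass: Bystander: clear drinking glass, 81 mm across and 86 mm high, origin at the centre of its underside, about 150 mm from the knob's axis towards the machine's -y.
- spice_jar: Bystander: spice jar with green cap, 46 mm across and 106 mm high, origin at the centre of its underside, about 115 mm from the knob's axis towards the machine's +x.
- tin: Bystander: small food tin, 58 mm across and 72 mm high, origin at the centre of its underside, about 190 mm from the knob's axis towards the machine's -x, +y.

How it is judged:
By the outcome, as a careful person would: the job done as asked, in the order asked, and still so for the second after the job is handed in, with the robot touching nothing.
It also fails if it takes over 45 s, if anything falls off the work surface, if the arm or the gripper's body presses on something with over 40 N, if the wrist force passes 120 N, or if a joint passes its speed limit or range.

### The arm

A 6-joint arm with a two-finger parallel gripper is mounted at the origin on a cart in front of the work surface, level with it; the furniture and walls round the work are solid. World frame = base frame: x ahead of the robot, y to its left, z up, the work surface at z = 0. Lengths are in m, angles in rad, forces in N, time in s.
With the tool pointing down it reaches from about 0.35 to 0.925 m from the base axis. Payload 6.4 kg.
Tool frame: the origin (TCP) lies midway between the tips of the shut fingers; the grasp point (between the pads) lies 19 mm behind it; z points along the fingers, y is the line along which they close (so a half turn about z gives the same grasp; the last joint's range is limited). The gripper opens to 94 mm and grips with 3 to 60 N. Pads are 16 mm wide; open, the fingers measure 119 mm over their backs; the gripper's body (75 mm by 177 mm) begins 78 mm behind the grasp point.
Start: joints at [-1.469, 0.245, 1.558, -0, 1.339, -0.174], TCP at [0.177, -0.625, 0.205] pointing down, gripper open.
Joint ranges: [-3.13, 3.13], [-1.02, 2.26], [0.13, 2.54], [-0.95, 4.09], [0.21, 2.88], [-2.74, 2.74]. Speed limits (rad/s): [2.57, 2.57, 3.14, 3.14, 3.14, 3.14].

### API

Orientations are given as a unit quaternion [w, x, y, z].
In Python, from station import get_state, imaging, robot gives the robot as it stands.
- The arm moves only by the tool play_rows, never from a script. Its argument "increments" is a list of rows, each a list of 7 numbers: the opening, from 0 (shut) to 1 (fully open), then the shift along the tool's x, y, z in m, then the turn, a rotation vector about the tool's x, y, z in degrees. In form: [[grip, dx, dy, dz, wx, wy, wz], ...]. A call has 1 to 10 rows; each row shifts and turns the commanded pose from where the row before left it, along the tool's axes as they then stand; what a row does not reach is not made up. A row lasts 1/12 s, in which the tool goes at most 41.7 mm and 7.16 degrees, less where a joint would pass 70% of its speed; a pose out of reach is approached as far as the arm can. A call with a gripper value outside its range is refused whole. The fingers move at their own pace and stop on an object; "squeeze" is the grip in N (left out, the last holds). Time passes only in rows, so rows that do not move let the fingers close. It gives the time, the measured TCP pose, the force, the opening and the grip force at its end, in the units of the state.
- get_state(): the state, without advancing time (a new reading comes with each control period).
- imaging.grab_frame(name): name is "side" or "top" or "wrist"; returns a dict with "color" (400x640x3 uint8, blue, green, red), "fx", "fy", "cx", "cy" (pixels), "R" (3x3) and "t" (3): a world point X has camera coordinates R X + t; the wrist camera has in their place "hand_eye" (4x4, takes a point from camera to tool coordinates, whose origin is the TCP and whose axes are the flange's). Camera axes: x right, y down, z forward; pixel columns grow to the right and rows downward; lengths in m; the calibration is good to about 2 mm. A picture is of the moment at which its call begins: read the wrist's pose just before it. There is no depth.
- robot.close_job(): hands the job in; it is judged then, once.
Trained networks look in a picture, given as the dict that the camera call returned (one of the last four; its "shot" number tells which), for a name from the list of things; names that differ only in an ending like _2 or _b are one class to them, and where a whole thing is asked for, a point or a joint stands for the part that bears it (a point fixed in the world has none). Each returns a list of dicts, best first, with "confidence" (0 to 1); they miss things now and then, are a little off and sometimes report something else, mostly with a low value. They report only what shows in the picture. A call takes as long as a camera call.
- imaging.cut_out(picture, label): "pixels" (400x640 bool, what is visible of it) and "uv" ([column, row] in pixels, amid what is visible of it).
- imaging.landmark_of(picture, label): "uv" ([column, row] in pixels: a listed point, or the origin of a listed thing).
The state is a dict: "clock": time; "joints": joint angles; "joint_vel": joint speeds; "tau": joint torques, N m; "tool_pos": TCP position; "ee_rot": TCP orientation; "wrist_force": force on the tool from outside, world axes, zero at the start; "moment": the same for the moment, N m; "grip_width": finger opening in m; "grasp_force": force on a finger pad.
Only numpy, scipy, OpenCV 4.12 (cv2) and the standard library are available. Lean on these libraries where they do the work, as an engineer would, in place of code of your own. Each camera call takes 0.05 s, during which the arm holds its last target. There are 200 camera calls.

## Working session

There is one attempt and no reset: what is moved stays moved. The work goes in short steps, Python scripts to look and compute and a tool call to move; the robot and the scene stay as the last step left them, time stands still between calls to the robot, and variables do not carry over. Pictures are saved under pics/ and viewed, at most 10 in all, crops included, and the job is handed in when it is done.

Besides the shell and the picture viewer there is one more tool, called after "Call:" as name([rows], argument=value, ...), one row to a line, values as JSON. play_rows: Moves the arm, as the interface text tells. Its arguments: {"type":"object","properties":{"increments":{"type":"array"},"squeeze":{"type":"number"}},"required":["increments"]}

```bash
mkdir -p pics; cat > h.py <<'E'
import numpy as np, cv2
from station import get_state, imaging, robot
from scipy.spatial.transform import Rotation as Ro
def ray(p,uv):
    d=np.array([(uv[0]-p['cx'])/p['fx'],(uv[1]-p['cy'])/p['fy'],1.])
    if 'R' in p and p['R'] is not None:
        R=np.array(p['R']);return -R.T@np.array(p['t']),R.T@d
    s=p['st'];q=s['ee_rot'];Rt=Ro.from_quat([q[1],q[2],q[3],q[0]]).as_matrix();H=np.array(p['hand_eye'])
    return Rt@H[:3,3]+s['tool_pos'],Rt@(H[:3,:3]@d)
def atz(p,uv,z):
    o,d=ray(p,uv);return o+d*(z-o[2])/d[2]
def grab(n):
    s=get_state();p=imaging.grab_frame(n);p['st']=s;return p
E
python3 - <<'E'
from h import *
print(get_state())
Z=dict(dial_centre=.1,dial_front=.1,selector_grip=.1325,selector_pointer=.113,orange_peg_top=.108,glass=0,spice_jar=0,tin=0,pasta_machine=0)
ims=[]
for n in ['top','side']:
    p=grab(n);ims.append(p['color'])
    print(n, p['fx'])
    for k,z in Z.items():
        try:
            for r in imaging.landmark_of(p,k)[:2]: print(k,np.round(r['uv'],1),round(r['confidence'],2),np.round(atz(p,r['uv'],z),4))
        except Exception as e: print(k,e)
cv2.imwrite('pics/a.png',cv2.resize(np.vstack(ims),(480,600)) if 0 else ims[0]);cv2.imwrite('pics/b.png',ims[1])
E
```

```text
{'clock': 0.0, 'joints': array([-1.46909505e+00,  2.45791901e-01,  1.55902791e+00,  2.13466131e-06,
        1.33867170e+00, -1.74121371e-01]), 'joint_vel': array([-1.23158470e-04, -1.04621575e-03, -1.35389505e-03, -2.01684354e-03,
       -6.94731161e-04, -4.59195675e-05]), 'tau': array([-3.90110625e-03, -4.15840352e+01, -3.14602554e+01,  6.83389627e-02,
        3.32711509e-02, -1.31962929e-04]), 'tool_pos': array([ 0.17695074, -0.6248232 ,  0.20435207]), 'ee_rot': array([-9.48770124e-04,  9.90504884e-01,  1.37474267e-01,  3.54091840e-05]), 'wrist_force': array([ 0.22016993, -0.27612849,  0.4096958 ]), 'moment': array([ 0.02849206, -0.02105598, -0.01503273]), 'grasp_force': 0.0, 'grip_width': 0.09406360270700206}
top 504.64504760782023
dial_centre [343.8 194.2] 0.81 [ 0.5426 -0.1288  0.1   ]
dial_centre [409.7 184.1] 0.41 [ 0.5604 -0.2633  0.1   ]
dial_front [344.  211.2] 0.81 [ 0.5077 -0.1282  0.1   ]
selector_grip [345.2 189.3] 0.61 [ 0.5461 -0.1307  0.1325]
selector_grip [344.6 191.8] 0.42 [ 0.5411 -0.1294  0.1325]
selector_pointer [345.6 206.8] 0.7 [ 0.5145 -0.1312  0.113 ]
glass 
[... 151 characters left out ...]
sta_machine [340.8 198.4] 0.69 [ 0.5525 -0.1255  0.    ]
pasta_machine [285.3 267.7] 0.42 [ 0.4021 -0.0006  0.    ]
side 424.2291405094422
dial_centre [333.9 181.7] 0.77 [ 0.5443 -0.1332  0.1   ]
dial_front [352.6 184.8] 0.71 [ 0.5024 -0.134   0.1   ]
selector_grip [333.6 169.2] 0.85 [ 0.5427 -0.1248  0.1325]
selector_pointer [349.9 183.3] 0.8 [ 0.5017 -0.1117  0.113 ]
orange_peg_top [345.9 186.2] 0.44 [ 0.508  -0.1053  0.108 ]
glass [351.6 185.6] 0.36 [ 0.5658 -0.3364  0.    ]
spice_jar [288.9 213.5] 0.77 [ 0.6525 -0.1316  0.    ]
spice_jar [347.8 180.5] 0.47 [ 0.5856 -0.3639  0.    ]
tin [380.5 270.7] 0.72 [ 0.3991  0.0024 -0.    ]
pasta_machine [332.4 224. ] 0.66 [ 0.5422 -0.1254  0.    ]
```

View pics/a.png

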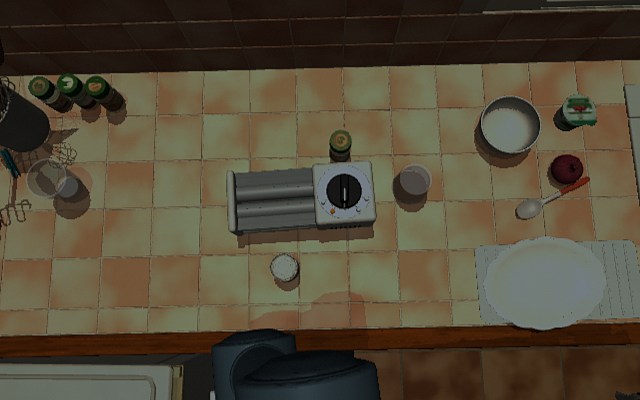

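View pics/b.png

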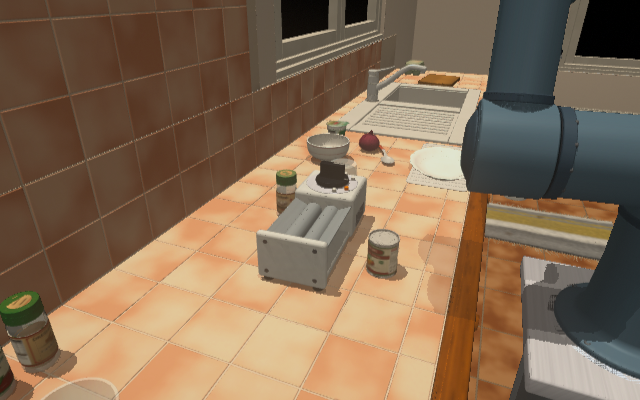

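The top view shows the dial at about (344,191) with the bar nearly vertical and an orange dot near (333,211). The side view agrees, with orange near (347,188). I'll zoom in.

```bash
python3 - <<'E'
from h import *
p=grab('top')
c=p['color'];cv2.imwrite('pics/c.png',cv2.resize(c[150:240,290:400],None,fx=6,fy=6,interpolation=cv2.INTER_CUBIC))
h=cv2.cvtColor(c,cv2.COLOR_BGR2HSV)[195:220,320:370]
m=((h[...,0]<18)&(h[...,1]>120)&(h[...,2]>80))
y,x=np.nonzero(m);print(len(x),x.mean()+320,y.mean()+195,atz(p,(x.mean()+320,y.mean()+195),.108))
for r in imaging.cut_out(p,'selector_grip')[:1]:
    print(r['uv'],r['confidence'],r['pixels'].sum())
# centroid consensus for corners of case later
for k,z in [('selector_grip',.1325),('selector_pointer',.113),('dial_centre',.1),('dial_front',.1),('orange_peg_top',.108)]:
    for r in imaging.landmark_of(p,k)[:2]: print(k,r['uv'],r['confidence'],atz(p,r['uv'],z))
E
```

```text
9 332.44444444444446 210.44444444444446 [ 0.5085039  -0.10487601  0.108     ]
[343.6, 191.7] 0.81 989
selector_grip [345.4, 185.9] 0.88 [ 0.55292271 -0.13129878  0.1325    ]
selector_grip [342.6, 198.3] 0.22 [ 0.52822806 -0.12507697  0.1325    ]
selector_pointer [342.2, 204.1] 0.55 [ 0.5200694  -0.12459366  0.113     ]
dial_centre [345.2, 192.6] 0.58 [ 0.54584781 -0.13177461  0.1       ]
dial_front [341.5, 214.4] 0.82 [ 0.50129697 -0.12300415  0.1       ]
```

View pics/c.png

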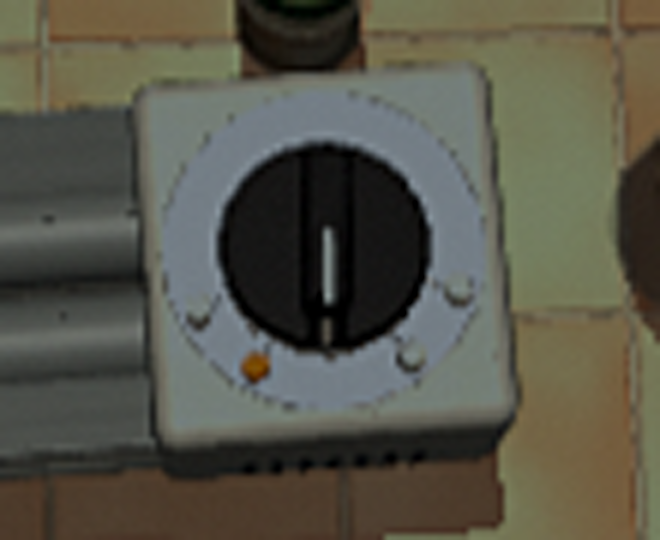

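```bash
cat >> h.py <<'E'
from scipy.optimize import least_squares
ANG=np.radians([68,34,-34,-68])   # towards +y of front
def fitpegs(P,known=None):
    P=np.array(P)[:,:2]
    def f(v):
        a=v[2]+np.pi-ANG
        return (np.c_[v[0]+.047*np.cos(a),v[1]+.047*np.sin(a)]-P).ravel()
    r=least_squares(f,[P[:,0].mean()+.03,P[:,1].mean(),0]);return r.x,f(r.x)
def plan(xyz,head):
    s=get_state();q=s['ee_rot'];R=Ro.from_quat([q[1],q[2],q[3],q[0]]).as_matrix()
    c,si=np.cos(head),np.sin(head)
    T=np.array([[c,si,0],[si,-c,0],[0,0,-1]])
    print('tool shift',np.round(R.T@(np.array(xyz)-s['tool_pos']),4),'rotvec deg',np.round(Ro.from_matrix(R.T@T).as_rotvec(degrees=True),2),
     'heading',np.round(np.degrees(np.arctan2(R[1,0],R[0,0])),2),'pos',np.round(s['tool_pos'],4),'t',s['clock'])
E
python3 - <<'E'
from h import *
p=grab('top')
f=lambda X,Y:((X+.5)/6-.5+290,(Y+.5)/6-.5+150)
P=[atz(p,f(*q),.108) for q in [(198,313),(257,365),(411,355),(458,288)]]
v,r=fitpegs(P);print(v,np.degrees(v[2]),np.round(r*1000,1))
print('ptr',atz(p,f(328,350),.113), 'disc',atz(p,f(325,247),.113))
plan([v[0]-.03,v[1],.25],v[2])
E
```

```text
[ 0.54798639 -0.12797052  0.06603985] 3.7838046959043714 [ 0.9 -0.1 -1.2  0.5  0.1 -0.5  0.2  0.1]
ptr [ 0.51225971 -0.12845578  0.113     ] disc [ 0.54715268 -0.12847415  0.113     ]
tool shift [ 0.4636 -0.3858 -0.0445] rotvec deg [-0.   -0.   12.02] heading 15.8 pos [ 0.177  -0.6254  0.2055] t 1.4
```

Call:
play_rows([
  [1,0.02,-0.018,-0.01,0,0,0],
  [1,0.026,-0.022,-0.01,0,0,0],
  [1,0.026,-0.022,-0.01,0,0,0],
  [1,0.026,-0.022,-0.01,0,0,0],
  [1,0.026,-0.022,-0.005,0,0,0],
  [1,0.026,-0.022,0,0,0,0],
  [1,0.026,-0.022,0,0,0,0],
  [1,0.026,-0.022,0,0,0,0],
  [1,0.026,-0.022,0,0,0,0],
  [1,0.026,-0.022,0,0,0,0],
])

```text
clock: 2.23
tool_pos: [0.3632, -0.347, 0.2507]
ee_rot: [0.0, 0.991, 0.137, 0.0]
wrist_force: [0.3, -0.6, 0.5]
grip_width: 0.0939
grasp_force: 0.0
```

Call:
play_rows([
  [1,0.026,-0.022,0,0,0,0],
  [1,0.026,-0.022,0,0,0,0],
  [1,0.026,-0.022,0,0,0,0],
  [1,0.026,-0.022,0,0,0,0],
  [1,0.026,-0.022,0,0,0,0],
  [1,0.026,-0.02,0,0,0,0],
  [1,0.026,-0.02,0,0,0,0],
  [1,0.01,-0.01,0,0,0,6],
  [1,0,0,0,0,0,6],
  [1,0,0,0,0,0,0],
])

```text
clock: 3.07
tool_pos: [0.5042, -0.1412, 0.2505]
ee_rot: [0.0, 0.999, 0.033, 0.0]
wrist_force: [-0.3, -1.4, 0.3]
grip_width: 0.0939
grasp_force: 0.0
```

```bash
python3 - <<'E'
from h import *
plan([.548,-.128,.25],.066)
p=grab('wrist');cv2.imwrite('pics/d.png',p['color'])
import pickle;pickle.dump(p,open('d.pkl','wb'))
for k,z in [('selector_grip',.1325),('selector_pointer',.113),('dial_centre',.1),('dial_front',.1),('orange_peg_top',.108)]:
    for r in imaging.landmark_of(p,k)[:2]: print(k,r['uv'],r['confidence'],atz(p,r['uv'],z))
E
```

```text
tool shift [ 0.0446 -0.0103  0.0005] rotvec deg [ 0.01 -0.    0.05] heading 3.83 pos [ 0.5042 -0.1412  0.2505] t 3.0667
selector_grip [305.8, 146.7] 0.68 [ 0.54770837 -0.13153381  0.1325    ]
selector_pointer [300.1, 184.8] 0.61 [ 0.51017753 -0.12806461  0.113     ]
dial_centre [302.1, 143.8] 0.71 [ 0.54602567 -0.12743651  0.1       ]
dial_front [307.4, 189.6] 0.57 [ 0.50283779 -0.13496129  0.1       ]
orange_peg_top [276.1, 185.2] 0.42 [ 0.50712887 -0.10564866  0.108     ]
```

View pics/d.png

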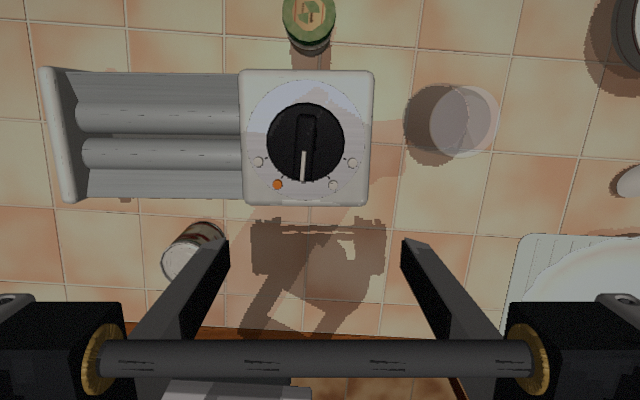

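The wrist view shows the pegs at about (259,162), orange (277,184), (333,184) and (352,163), and the pointer end at (303,182). I'll zoom in for precision.

```bash
python3 - <<'E'
from h import *
import pickle
p=pickle.load(open('d.pkl','rb'))
c=p['color'][90:210,240:380];cv2.imwrite('pics/e.png',cv2.resize(c,None,fx=5,fy=5,interpolation=cv2.INTER_CUBIC))
P=[atz(p,q,.108) for q in [(259,162),(277,184),(333,184),(352,163)]]
v,r=fitpegs(P);print(v,np.degrees(v[2]),np.round(r*1000,1))
E
```

```text
[ 0.54837718 -0.13049238  0.05647927] 3.23602403343917 [ 0.5  1.3 -0.3 -0.  -0.8 -0.5  0.7 -0.8]
```

View pics/e.png

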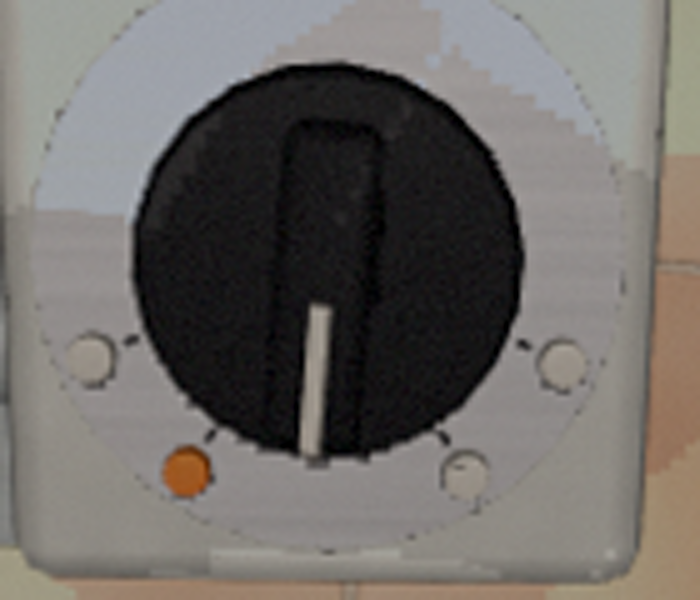

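```bash
cat > f.py <<'E'
from h import *
import pickle
p=pickle.load(open('d.pkl','rb'))
f=lambda X,Y:((X+.5)/5-.5+240,(Y+.5)/5-.5+90)
P=[atz(p,f(*q),.108) for q in [(92,358),(187,471),(465,475),(564,363)]]
v,r=fitpegs(P);print(v,np.degrees(v[2]),np.round(r*1000,1))
print('disc c',[atz(p,f(*q),.113) for q in [(135,255),(523,255),(328,63),(325,455)]])
pe=atz(p,f(313,458),.113);print('ptr',pe, 'ang',np.degrees(np.arctan2(*(pe-np.r_[v[:2],0])[[1,0]]))%360-180)
a,b=atz(p,f(320,305),.1455),atz(p,f(313,420),.1455);print('line head',np.degrees(np.arctan2(*(a-b)[[1,0]])))
for e in [((290,135),(270,420)),((383,135),(361,420))]:
    a,b=[atz(p,f(*q),.1455) for q in e];print(a,b,np.degrees(np.arctan2(*(a-b)[[1,0]])))
plan([v[0],v[1],.25],v[2])
E
python3 f.py
```

```text
[ 0.54863976 -0.13033944  0.05334139] 3.056236533498186 [ 0.2  0.6 -0.2  0.3 -0.  -0.5  0.  -0.3]
disc c [array([ 0.54830626, -0.09627431,  0.113     ]), array([ 0.55285486, -0.16482032,  0.113     ]), array([ 0.58322406, -0.12844465,  0.113     ]), array([ 0.51438113, -0.13195099,  0.113     ])]
ptr [ 0.51367611 -0.12979479  0.113     ] ang -0.8924591279146625
line head -0.18624890026636967
[ 0.5722587  -0.12398043  0.1455    ] [ 0.52690602 -0.1231169   0.1455    ] -1.0908038593338643
[ 0.57321954 -0.13845116  0.1455    ] [ 0.52788739 -0.13791891  0.1455    ] -0.6726850528509692
tool shift [ 0.0458 -0.0093  0.0005] rotvec deg [ 0.   -0.    0.75] heading 3.81 pos [ 0.5035 -0.1427  0.2505] t 3.3667
```

Call:
play_rows([
  [1,0.015,-0.003,0.01,0,0,0],
  [1,0.015,-0.003,0.015,0,0,0],
  [1,0.015,-0.0035,0.01,0,0,0],
  [1,0,0,0.01,0,0,4.6],
  [1,0,0,0,0,0,0],
  [1,0,0,0,0,0,0],
])

```text
clock: 3.87
tool_pos: [0.5475, -0.1299, 0.2049]
ee_rot: [-0.0, 1.0, -0.006, -0.001]
wrist_force: [0.5, -0.5, -0.8]
grip_width: 0.094
grasp_force: 0.0
```

```bash
python3 - <<'E'
from h import *
import pickle
p=grab('wrist');pickle.dump(p,open('g.pkl','wb'))
print(p['st']['tool_pos'],get_state()['tool_pos'],get_state()['wrist_force'])
plan([.5484,-.130,.118],np.radians(-.8))
H=np.array(p['hand_eye']);q=(np.linalg.inv(H)@[0,0,0.0325,1])[:3]
print('tool axis pt px',p['fx']*q[0]/q[2]+p['cx'],p['fy']*q[1]/q[2]+p['cy'])
c=p['color'];cv2.imwrite('pics/g.png',c)
E
```

```text
[ 0.54754076 -0.12990587  0.20493225] [ 0.5478896  -0.13011782  0.20578112] [ 0.4240527  -0.10186764  1.15471571]
tool shift [ 0.0005 -0.0001  0.0878] rotvec deg [ 0.   -0.    0.08] heading -0.72 pos [ 0.5479 -0.1301  0.2058] t 3.9167
tool axis pt px 313.83702427564646 233.22136538199146
```

View pics/g.png

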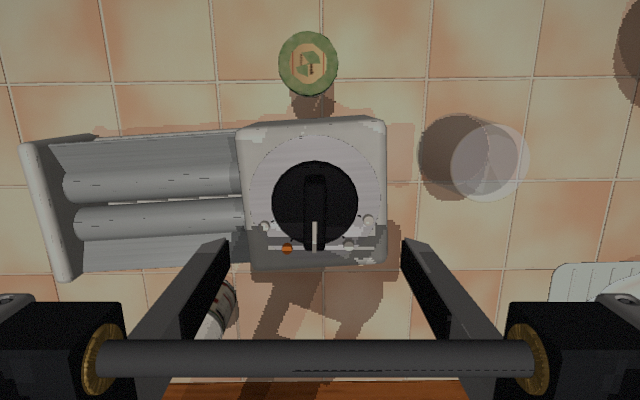

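The bar is centred and vertical in the view: the pointer line is at column 314 and the tool axis at 313.8. I'll descend and grip.

Call:
play_rows([
  [1,0,0,0.02,0,0,0],
  [0.6,0,0,0.022,0,0,0],
  [0.4,0,0,0.022,0,0,0],
  [0.3,0,0,0.015,0,0,0],
  [0.3,0,0,0.008,0,0,0],
  [0.3,0,0,0,0,0,0],
])

```text
clock: 4.42
tool_pos: [0.5471, -0.1297, 0.1174]
ee_rot: [-0.0, 1.0, -0.007, -0.001]
wrist_force: [-0.6, -1.2, -0.3]
grip_width: 0.0643
grasp_force: 0.0
```

Call:
play_rows([
  [0,0,0,0,0,0,0],
  [0,0,0,0,0,0,0],
  [0,0,0,0,0,0,0],
  [0,0,0,0,0,0,0],
  [0,0,0,0,0,0,0],
], squeeze=15)

```text
clock: 4.83
tool_pos: [0.5485, -0.1299, 0.1193]
ee_rot: [0.0, 1.0, -0.007, 0.001]
wrist_force: [-0.6, 0.4, -0.8]
grip_width: 0.0306
grasp_force: 0.0
```

```bash
python3 - <<'E'
from h import *
s=get_state();print({k:np.round(s[k],3) for k in ['tool_pos','wrist_force','moment','grip_width','grasp_force','clock']})
E
```

```text
{'tool_pos': array([ 0.548, -0.13 ,  0.119]), 'wrist_force': array([-0.613,  0.431, -0.774]), 'moment': array([-0.004, -0.037,  0.028]), 'grip_width': np.float64(0.031), 'grasp_force': np.float64(0.0), 'clock': np.float64(4.833)}
```

Call:
play_rows([
  [0,0,0,0,0,0,0],
  [0,0,0,0,0,0,0],
  [0,0,0,0,0,0,0],
  [0,0,0,0,0,0,0],
  [0,0,0,0,0,0,0],
  [0,0,0,0,0,0,0],
])

```text
clock: 5.33
tool_pos: [0.5482, -0.1296, 0.1186]
ee_rot: [-0.0, 1.0, -0.007, 0.0]
wrist_force: [0.0, 1.6, 1.2]
grip_width: 0.0159
grasp_force: 15.0
```

Call:
play_rows([
  [0,0,0,-0.003,0,0,0],
  [0,0,0,-0.003,0,0,0],
  [0,0,0,-0.003,0,0,0],
  [0,0,0,-0.002,0,0,0],
  [0,0,0,0,0,0,0],
  [0,0,0,0,0,0,0],
])

```text
clock: 5.83
tool_pos: [0.5476, -0.1295, 0.129]
ee_rot: [-0.0, 1.0, -0.007, -0.0]
wrist_force: [1.9, 0.6, -9.1]
grip_width: 0.0164
grasp_force: 15.0
```

```bash
python3 - <<'E'
from h import *
s=get_state();print({k:np.round(s[k],3) for k in ['tool_pos','wrist_force','moment','grip_width','grasp_force','clock']})
E
```

```text
{'tool_pos': array([ 0.548, -0.13 ,  0.129]), 'wrist_force': array([ 1.93 ,  0.591, -9.089]), 'moment': array([ 0.028, -0.542, -0.004]), 'grip_width': np.float64(0.016), 'grasp_force': np.float64(14.998), 'clock': np.float64(5.833)}
```

Call:
play_rows([
  [0,0,0,0,0,0,5],
  [0,0,0,0,0,0,5],
  [0,0,0,0,0,0,5],
  [0,0,0,0,0,0,3],
  [0,0,0,0,0,0,0],
  [0,0,0,0.002,0,0,0],
  [0,0,0,0.002,0,0,0],
  [0,0,0,0,0,0,0],
  [0,0,0,0,0,0,0],
])

```text
clock: 6.58
tool_pos: [0.5484, -0.1299, 0.1264]
ee_rot: [0.0, 0.987, -0.163, 0.0]
wrist_force: [-0.3, 0.7, -0.9]
grip_width: 0.0161
grasp_force: 15.0
```

```bash
python3 - <<'E'
from h import *
s=get_state();print({k:np.round(s[k],3) for k in ['tool_pos','wrist_force','moment','grip_width','grasp_force','clock']});plan([.5484,-.13,.129],0)
E
```

```text
{'tool_pos': array([ 0.548, -0.13 ,  0.126]), 'wrist_force': array([-0.283,  0.73 , -0.929]), 'moment': array([0.312, 0.09 , 0.014]), 'grip_width': np.float64(0.016), 'grasp_force': np.float64(15.0), 'clock': np.float64(6.583)}
tool shift [ 0.      0.0001 -0.0026] rotvec deg [ 1.000e-02 -4.000e-02 -1.876e+01] heading -18.76 pos [ 0.5484 -0.1299  0.1264] t 6.5833
```

Resting on a ridge, the wrist load goes to about 0, which is a clear signal. I'll probe in 2° steps.

Call:
play_rows([
  [0,0,0,-0.003,0,0,0],
  [0,0,0,0,0,0,2],
  [0,0,0,0.003,0,0,0],
  [0,0,0,0,0,0,0],
  [0,0,0,0,0,0,0],
])

```text
clock: 7.0
tool_pos: [0.5485, -0.13, 0.1262]
ee_rot: [0.0, 0.984, -0.18, 0.001]
wrist_force: [0.8, 0.4, 0.6]
grip_width: 0.0161
grasp_force: 15.0
```

Call:
play_rows([
  [0,0,0,-0.003,0,0,0],
  [0,0,0,0,0,0,2],
  [0,0,0,0.003,0,0,0],
  [0,0,0,0,0,0,0],
  [0,0,0,0,0,0,0],
])

```text
clock: 7.42
tool_pos: [0.5485, -0.13, 0.1262]
ee_rot: [0.0, 0.98, -0.197, 0.001]
wrist_force: [0.4, -0.5, 0.6]
grip_width: 0.0159
grasp_force: 15.0
```

Call:
play_rows([
  [0,0,0,-0.003,0,0,0],
  [0,0,0,0,0,0,2],
  [0,0,0,0.003,0,0,0],
  [0,0,0,0,0,0,0],
  [0,0,0,0,0,0,0],
])

```text
clock: 7.83
tool_pos: [0.5484, -0.1299, 0.1261]
ee_rot: [0.0, 0.977, -0.214, 0.0]
wrist_force: [0.6, 0.1, 0.9]
grip_width: 0.0156
grasp_force: 15.0
```

Call:
play_rows([
  [0,0,0,-0.003,0,0,0],
  [0,0,0,0,0,0,2],
  [0,0,0,0.003,0,0,0],
  [0,0,0,0,0,0,0],
  [0,0,0,0,0,0,0],
])

```text
clock: 8.25
tool_pos: [0.5484, -0.13, 0.1261]
ee_rot: [0.0, 0.973, -0.231, 0.0]
wrist_force: [-0.4, 0.6, 1.9]
grip_width: 0.0155
grasp_force: 15.0
```

Call:
play_rows([
  [0,0,0,-0.003,0,0,0],
  [0,0,0,0,0,0,2],
  [0,0,0,0.003,0,0,0],
  [0,0,0,0,0,0,0],
  [0,0,0,0,0,0,0],
])

```text
clock: 8.67
tool_pos: [0.5483, -0.1299, 0.126]
ee_rot: [0.0, 0.969, -0.248, 0.0]
wrist_force: [0.4, -0.9, 2.5]
grip_width: 0.0162
grasp_force: 15.0
```

Call:
play_rows([
  [0,0,0,-0.0035,0,0,0],
  [0,0,0,0,0,0,2],
  [0,0,0,0.003,0,0,0],
  [0,0,0,0,0,0,0],
  [0,0,0,0,0,0,0],
])

```text
clock: 9.08
tool_pos: [0.548, -0.1298, 0.1261]
ee_rot: [0.0, 0.964, -0.265, -0.0]
wrist_force: [-0.6, -0.5, -0.7]
grip_width: 0.0158
grasp_force: 15.0
```

Call:
play_rows([
  [0,0,0,-0.003,0,0,0],
  [0,0,0,0,0,0,2],
  [0,0,0,0.003,0,0,0],
  [0,0,0,0,0,0,0],
  [0,0,0,0,0,0,0],
])

```text
clock: 9.5
tool_pos: [0.5479, -0.1297, 0.1261]
ee_rot: [0.0, 0.959, -0.282, -0.0]
wrist_force: [-0.3, 0.2, -0.9]
grip_width: 0.0156
grasp_force: 15.0
```

Call:
play_rows([
  [0,0,0,-0.003,0,0,0],
  [0,0,0,0,0,0,2],
  [0,0,0,0.003,0,0,0],
  [0,0,0,0,0,0,0],
  [0,0,0,0,0,0,0],
])

```text
clock: 9.92
tool_pos: [0.5478, -0.1296, 0.1259]
ee_rot: [-0.0, 0.954, -0.299, -0.0]
wrist_force: [0.2, 0.0, -2.3]
grip_width: 0.0158
grasp_force: 15.0
```

Call:
play_rows([
  [0,0,0,-0.003,0,0,0],
  [0,0,0,0,0,0,2],
  [0,0,0,0.0035,0,0,0],
  [0,0,0,0,0,0,0],
  [0,0,0,0,0,0,0],
])

```text
clock: 10.33
tool_pos: [0.5475, -0.1295, 0.1245]
ee_rot: [-0.0, 0.949, -0.315, -0.001]
wrist_force: [-0.3, 0.4, -9.3]
grip_width: 0.0158
grasp_force: 15.0
```

Call:
play_rows([
  [0,0,0,-0.003,0,0,0],
  [0,0,0,0,0,0,2],
  [0,0,0,0.003,0,0,0],
  [0,0,0,0,0,0,0],
  [0,0,0,0,0,0,0],
])

```text
clock: 10.75
tool_pos: [0.5475, -0.1295, 0.125]
ee_rot: [-0.0, 0.943, -0.332, -0.001]
wrist_force: [-2.0, 0.3, -7.8]
grip_width: 0.0159
grasp_force: 15.0
```

Call:
play_rows([
  [0,0,0,-0.003,0,0,0],
  [0,0,0,0,0,0,2],
  [0,0,0,0.003,0,0,0],
  [0,0,0,0,0,0,0],
  [0,0,0,0,0,0,0],
])

```text
clock: 11.17
tool_pos: [0.548, -0.1298, 0.126]
ee_rot: [0.0, 0.937, -0.348, -0.0]
wrist_force: [-4.1, -0.0, -3.7]
grip_width: 0.0158
grasp_force: 15.0
```

Force shows the notch at headings −36.8° and −38.8°. I'll lift, return 3°, and lower in.

Call:
play_rows([
  [0,0,0,-0.003,0,0,0],
  [0,0,0,0,0,0,0],
  [0,0,0,0,0,0,-3],
  [0,0,0,0,0,0,0],
  [0,0,0,0.003,0,0,0],
  [0,0,0,0,0,0,0],
  [0,0,0,0,0,0,0],
])

```text
clock: 11.75
tool_pos: [0.5479, -0.1298, 0.1252]
ee_rot: [0.0, 0.946, -0.324, -0.0]
wrist_force: [-1.8, -0.2, -7.8]
grip_width: 0.0159
grasp_force: 15.0
```

Call:
play_rows([
  [0,0,0,0.001,0,0,0],
  [0,0,0,0.001,0,0,0],
  [0,0,0,0,0,0,0],
  [0,0,0,0,0,0,0],
])

```text
clock: 12.08
tool_pos: [0.548, -0.1297, 0.1234]
ee_rot: [0.0, 0.946, -0.324, -0.0]
wrist_force: [-3.0, 0.3, -7.4]
grip_width: 0.0164
grasp_force: 15.0
```

```bash
python3 - <<'E'
from h import *
s=get_state();print({k:np.round(s[k],3) for k in ['tool_pos','wrist_force','moment','grip_width','grasp_force','clock']});plan([.5484,-.13,.129],0)
E
```

```text
{'tool_pos': array([ 0.548, -0.13 ,  0.123]), 'wrist_force': array([-3.009,  0.333, -7.364]), 'moment': array([0.146, 0.662, 0.022]), 'grip_width': np.float64(0.016), 'grasp_force': np.float64(14.998), 'clock': np.float64(12.083)}
tool shift [ 0.0005 -0.     -0.0056] rotvec deg [ 0.00e+00  1.00e-02 -3.78e+01] heading -37.8 pos [ 0.548  -0.1297  0.1234] t 12.0833
```

In the notch: the spring load is still on the hand well below ridge height. I'll lower on down and let go.

Call:
play_rows([
  [0,0,0,0.0015,0,0,0],
  [0,0,0,0.0015,0,0,0],
  [0,0,0,0.001,0,0,0],
  [0,0,0,0,0,0,0],
  [0,0,0,0,0,0,0],
])

```text
clock: 12.5
tool_pos: [0.548, -0.1297, 0.1194]
ee_rot: [0.0, 0.946, -0.324, -0.0]
wrist_force: [-4.5, 0.1, -7.0]
grip_width: 0.0155
grasp_force: 15.0
```

Call:
play_rows([
  [0.4,0,0,0,0,0,0],
  [0.4,0,0,0,0,0,0],
  [0.4,0,0,0,0,0,0],
  [0.4,0,0,0,0,0,0],
  [0.4,0,0,-0.005,0,0,0],
  [0.4,0,0,-0.015,0,0,0],
  [0.4,0,0,-0.025,0,0,0],
  [0.4,0,0,-0.035,0,0,0],
  [0.4,0,0,-0.03,0,0,0],
  [0.4,0,0,0,0,0,0],
])

```text
clock: 13.33
tool_pos: [0.5518, -0.1313, 0.238]
ee_rot: [0.001, 0.946, -0.324, 0.007]
wrist_force: [0.1, -1.3, 1.4]
grip_width: 0.0377
grasp_force: 0.0
```

Call:
play_rows([
  [0.4,-0.03,0,-0.02,0,0,0],
  [0.4,-0.03,0,0,0,0,0],
  [0.4,0,0,0,0,0,0],
  [0.4,0,0,0,0,0,0],
])

```text
clock: 13.67
tool_pos: [0.5004, -0.0925, 0.25]
ee_rot: [0.0, 0.946, -0.324, 0.001]
wrist_force: [-0.3, -0.4, -0.9]
grip_width: 0.0375
grasp_force: 0.0
```

```bash
python3 - <<'E'
from h import *
q=grab('side');cv2.imwrite('pics/i2.png',q['color'])
p=grab('wrist');im=p['color']
s=q['color'][150:205,290:370]
cv2.imwrite('pics/i.png',np.vstack([im[:300],cv2.resize(s,(436,300),interpolation=cv2.INTER_CUBIC) if 0 else cv2.copyMakeBorder(cv2.resize(s,(436,300),interpolation=cv2.INTER_CUBIC),0,0,0,204,cv2.BORDER_CONSTANT)]))
E
```

```text
(no output)
```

View pics/i.png

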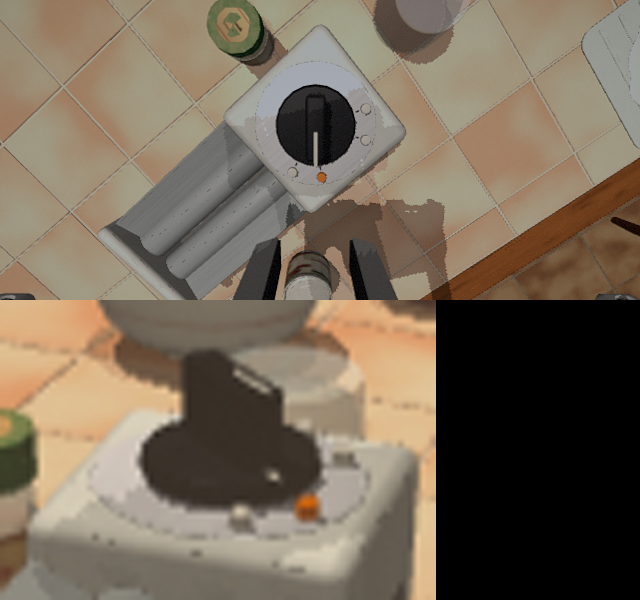

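The wrist view shows the pointer end at (316,165) just beside the orange peg at (321,177), within the allowed offset. The bystanders are in place. One check of knob height against the starting picture before I hand in.

```bash
python3 - <<'E'
from h import *
for f in ['b','i2']:
    g=cv2.imread(f'pics/{f}.png')[155:200,305:360].max(2)<75
    n,l,st,_=cv2.connectedComponentsWithStats(g.astype('uint8'));k=1+st[1:,4].argmax();print(f,st[k])
p=grab('side')
for k in ['glass','spice_jar','tin']:
    r=imaging.landmark_of(p,k)[:1];print(k,[(x['uv'],atz(p,x['uv'],0)) for x in r])
E
```

```text
b [ 11   6  33  27 653]
i2 [ 11   4  33  29 600]
glass [([378.4, 269.2], array([ 4.03896059e-01, -6.66117708e-04,  5.55111512e-17]))]
spice_jar []
tin [([380.8, 270.8], array([ 3.98462511e-01,  2.47397078e-03, -5.55111512e-17]))]
```

The disc's lower edge is at the same row as at the start (33), so the knob is home.

```bash
python3 -c "
from h import *
print(robot.close_job())"
```

```text
the job is handed in; nothing more can be done
None
```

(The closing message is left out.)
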